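# Pack the drilling caddy and leave the wrong blocks

## Robot

A 6-joint arm with a two-finger parallel gripper is mounted at the origin on a cart in front of the work surface, level with it; the furniture and walls round the work are solid. World frame = base frame: x ahead of the robot, y to its left, z up, the work surface at z = 0. Lengths are in mm, angles in rad, forces in N, time in s.
With the tool pointing down it reaches from about 350 to 975 mm from the base axis. Payload 7.1 kg.
Tool frame: the origin (TCP) lies on the centre line of the jaws, within the pads' length; the fingertips stand 17 mm ahead of it and the grasp point (between the pads) lies 2 mm behind it (tip_extent is the distance from the TCP to the fingertips, in mm); z points along the fingers, y is the line along which they close (so a half turn about z gives the same grasp; the last joint's range is limited). The gripper opens to 88 mm and grips with 3 to 60 N. Pads are 20 mm wide; open, the fingers measure 115 mm over their backs; the gripper's body (75 mm by 178 mm) begins 61 mm behind the grasp point.
Start: joints at [1.26, 0.423, 1.63, -0, 1.089, -0.019], TCP at [179.766, 598.572, 213.275] pointing down, gripper open.
Joint ranges: [-3, 3], [-0.9, 2.11], [0.09, 2.58], [-1.31, 4.45], [0.11, 2.69], [-2.54, 2.54]. Speed limits (rad/s): [2.39, 2.39, 3.01, 3.14, 3.14, 3.14].

## Interface

Orientations are given as a rotation vector (axis times angle).
In Python, from workcell import get_obs, get_image, camera_model, close_job, look_for, outline_of, pinpoint, tip_extent gives the robot as it stands.
- The arm moves only by the shell command python3 -m jog 'ROWS'. ROWS is text: rows parted by semicolons, each of 7 numbers parted by spaces: the shift along the tool's x, y, z as a fraction of full scale, then the turn, a rotation vector about the tool's x, y, z as a fraction of full scale, then the closure, from -1 (fully open) to 1 (shut). A call has 1 to 8 rows; each row is the pose to reach, as a shift and turn from the pose commanded when the call began, along the tool's axes at that moment; what a row does not reach only later rows make up. Full scale, the value 1, is 0.2 m for a shift and 30 degrees for a turn. A row lasts 1/10 s, in which the tool goes at most 50 mm and 8.59 degrees, less where a joint would pass 70% of its speed; a pose out of reach is approached as far as the arm can. A call with a number of a shift or a turn outside -1 to 1 is refused whole. A call with a gripper value outside its range is refused whole. The fingers move at their own pace and stop on an object; the grip force is fixed at half the most. Time passes only in rows, so rows that repeat a pose let the fingers close. It gives the time, the measured TCP pose, the force, the opening and the grip force at its end, in the units of the state.
- get_obs(): the state, without advancing time (a new reading comes with each control period).
- get_image(name): name is "side" or "top" or "wrist"; returns the picture (400x640x3 uint8, red, green, blue); there is no depth.
- camera_model(name): a dict with "fx", "fy", "cx", "cy" (pixels), "origin" and "orientation" of the camera in the world; the wrist camera has in their place "tool_from_camera" (4x4, takes a point from camera to tool coordinates, whose origin is the TCP and whose axes are the flange's). Camera axes: x right, y down, z forward; pixel columns grow to the right and rows downward; lengths in mm; the calibration is good to about 2 mm. A picture is of the moment at which its call begins: read the wrist's pose just before it. camera_model takes no time and is no camera call.
- close_job(): hands the job in; it is judged then, once.
Trained networks look in the newest picture that a camera, given by its name, has taken for a name from the list of things; names that differ only in an ending like _2 or _b are one class to them, and where a whole thing is asked for, a point or a joint stands for the part that bears it (a point fixed in the world has none). Each returns a list of dicts, best first, with "confidence" (0 to 1); they miss things now and then, are a little off and sometimes report something else, mostly with a low value. They report only what shows in the picture. A call takes as long as a camera call. They do not tell look-alikes from the thing itself.
- look_for(target, camera): "xyz" ([x, y, z] in mm, in the coordinates of the camera as it stood for that picture, good to about 4 mm: the middle of the surface that is visible of it).
- outline_of(target, camera): "mask" (400x640 bool, what is visible of it).
- pinpoint(target, camera): "xyz" ([x, y, z] in mm, in the coordinates of the camera as it stood for that picture, good to about 4 mm: a listed point, or the origin of a listed thing).
The state is a dict: "t": time; "qpos": joint angles; "qvel": joint speeds; "joint_torque": joint torques, N m; "ee_pos": TCP position; "orientation": TCP orientation; "ft_force": force on the tool from outside, world axes, zero at the start; "moment": the same for the moment, N m; "width": finger opening in mm; "grasp_force": force on a finger pad.
Only numpy, scipy, OpenCV 4.12 (cv2) and the standard library are available. Lean on these libraries where they do the work, as an engineer would, in place of code of your own. Each camera call takes 0.05 s, during which the arm holds its last target. There are 200 camera calls.

## Task

Pack the plywood caddy for a drilling job: slide the drill gauge plate upright into the pair of guides at the caddy's end until it sits on the caddy floor, put the hole saw (standing on its teeth) and the chuck key into the middle bay, and lay the square-section wooden block flat in the open bay at the other end. The flat wooden block and the sanding block look similar but do not belong: leave them where they lie, and leave everything packed released and at rest.

Things in the scene. Friction and masses are not known exactly. Their poses are not given: they have to be found in the camera images.
- caddy: Plywood tray, fixed, 300 (x) x 160 (y) mm. Origin: centre of underside, z up; +x (guide end) points away from robot. Floor z 6, walls 6 thick, tops z 32; cross walls x=-34, +79, tops z 26. Inside: open end bay x -144..-37, middle bay x -31..76, y +-74. Guides: two slotted posts at y +-33..74; slot centre x=100, 12 wide up to z 46, flared to 28 at z 60; end stops y +-50.
- drill_gauge: Steel plate with two rows of dark holes and a dark wooden grip strip along its top, standing on edge in the kerf block at the start. 6 (its x) x 90 (y) x 90 (z, up) mm; grip strip 14 thick, 70 long, at z 66 to 90. About 0.14 kg. Origin: middle of the lower edge. Front and back alike (a half turn fits too).
- kerf_block: Pale wooden block, fixed, 56 (its x) x 90 (y) x 36 mm high, with a sawn kerf 10 mm wide along y at x = 0, from z = 16 up, in which the gauge stands (its lower edge at z = 16). Origin: centre of the underside, z up. 
- hole_saw: Red hole saw standing on its teeth: cup of 54 mm diameter, top at z = 40 mm, with an upright steel shank of 10 mm diameter at its centre from z = 40 to 70. About 0.25 kg. Origin: centre of the underside, z up. 
- chuck_key: Steel T-shaped chuck key lying flat, 70 (its x) x 72 (y) mm. Round shaft 10 thick along y, y -14 to 36 at x = 0, axis z 5 to 8; cross bar 7 thick along x, -35 to 35 at y = 29; toothed head 16 wide, 17 high at y -24 to -15. Grip the clear shaft near y = 7 across x. About 0.09 kg. Origin: on the bench, middle of its outline.
- square_block: Pale wooden offcut with a square end: 40 (its x) x 90 (y) x 40 mm high. About 0.08 kg. Belongs in the caddy. Origin: centre of the underside, z up. 
- flat_block: Brown wooden offcut, flatter and wider: 55 (its x) x 85 (its y) x 30 mm high. Does not belong; leave. Origin: centre of the underside, z up. 
- sanding_block: Brown and tan sanding block: 62 (its x) x 102 (its y) x 30 mm high. Does not belong; leave. Origin: centre of the underside, z up. 
There are look-alikes about, which are no part of the job. Of the things that look like the hole_saw, the smaller one is meant.

How it is judged (in metres and radians):
At the end, for the whole second after the job is handed in: Gauge upright in the guides on the floor (4 mm), 9 mm from slot plane, 12 mm from middle, 0.2 rad; hole saw standing and chuck key low in the middle bay; square block flat on the floor of the open end bay; flat block and sanding block within 25 mm of their starts; all released, at rest (x of square_block in the frame of caddy between -0.142 and -0.039 m and y of square_block in the frame of caddy between -0.072 and 0.072 m and z of square_block in the frame of caddy between 0.002 and 0.014 m and linear speed of each of square_block, hole_saw, chuck_key, drill_gauge, flat_block, sanding_block below 0.03 m/s and angle between each of square_block, hole_saw's own z axis and vertical below 0.25 rad and x of hole_saw in the frame of caddy between -0.029 and 0.074 m and y of hole_saw in the frame of caddy between -0.072 and 0.072 m and z of hole_saw in the frame of caddy between 0.002 and 0.014 m and x of chuck_key in the frame of caddy between -0.029 and 0.074 m and y of chuck_key in the frame of caddy between -0.074 and 0.074 m and z of chuck_key in the frame of caddy between 0.002 and 0.03 m and x of drill_gauge in the frame of caddy between 0.091 and 0.109 m and y of drill_gauge in the frame of caddy between -0.012 and 0.012 m and z of drill_gauge in the frame of caddy between 0.002 and 0.01 m and angle between drill_gauge's own z axis and vertical below 0.2 rad and angle between the x axis of drill_gauge and the x axis of caddy, either way round below 0.2 rad and distance of each of flat_block, sanding_block from where it was at the start of the episode below 0.025 m); the robot touches nothing.
It fails at once if the flat block or the sanding block is lifted off the bench (height (world z) of any of flat_block, sanding_block above 0.03 m).
It also fails if it takes over 102 s, if anything falls off the work surface, if the arm or the gripper's body presses on something with over 40 N, if the wrist force passes 120 N, or if a joint passes its speed limit or range.

## Working session

There is one attempt and no reset: what is moved stays moved. The work goes in short steps, Python scripts to look and compute and a shell command to move; the robot and the scene stay as the last step left them, time stands still between calls to the robot, and variables do not carry over. Pictures are saved under pics/ and viewed, at most 14 in all, crops included, and the job is handed in when it is done.

```bash
ls; mkdir -p pics; cat > h.py <<'E'
import numpy as np, cv2
from scipy.spatial.transform import Rotation as R
from workcell import *
def cam(name):
    m=camera_model(name)
    if name=="wrist":
        o=get_obs(); T=np.eye(4); T[:3,:3]=R.from_rotvec(o["orientation"]).as_matrix(); T[:3,3]=o["ee_pos"]
        return m,T@np.array(m["tool_from_camera"])
    T=np.eye(4); q=np.array(m["orientation"])
    T[:3,:3]=q if q.shape==(3,3) else R.from_rotvec(q).as_matrix(); T[:3,3]=m["origin"]
    return m,T
def save(name,fn,crop=None,s=1):
    im=get_image(name)
    c=im if crop is None else im[crop[1]:crop[3],crop[0]:crop[2]]
    cv2.imwrite("pics/"+fn,cv2.resize(c[...,::-1],None,fx=s,fy=s,interpolation=cv2.INTER_CUBIC)); return im
def W(T,p): return (T@np.append(p,1))[:3]
def px(m,T,P):
    c=np.linalg.inv(T)@np.append(P,1); return np.array([m["fx"]*c[0]/c[2]+m["cx"],m["fy"]*c[1]/c[2]+m["cy"]])
def ray(m,T,uv,z):
    d=T[:3,:3]@np.array([(uv[0]-m["cx"])/m["fx"],(uv[1]-m["cy"])/m["fy"],1]); o=T[:3,3]
    return o+d*(z-o[2])/d[2]
E
python3 - <<'E'
from h import *
print(get_obs(), {k:v for k,v in camera_model("top").items()}, camera_model("wrist"),tip_extent)
for c in ("top","side"):
    m,T=cam(c); save(c,c+"0.png")
    for t in "caddy drill_gauge kerf_block hole_saw chuck_key square_block flat_block sanding_block".split():
        for r in pinpoint(t,c)[:3]:
            P=W(T,r["xyz"]); print(c,t,round(r["confidence"],2),P.round(0),px(m,T,P).round(0))
E
```

```text
pics
{'t': 0.0, 'qpos': array([ 1.25998861e+00,  4.23800175e-01,  1.63070166e+00, -1.06016480e-05,
        1.08859892e+00, -1.89952341e-02]), 'qvel': array([-0.00017303, -0.00092629, -0.00027825, -0.00125256,  0.00094753,
        0.00105754]), 'joint_torque': array([ 3.31719231e-03, -5.44613135e+01, -2.73676139e+01,  6.44721254e-02,
        2.25929398e-02, -1.43694238e-04]), 'ee_pos': array([179.60428121, 598.03558434, 212.52251965]), 'orientation': array([-4.56710910e-01, -3.10797633e+00,  2.33903254e-03]), 'ft_force': array([-0.42698243,  0.23703112,  0.47950555]), 'moment': array([-0.01157662,  0.01541171, -0.0043423 ]), 'grasp_force': 0.0, 'width': 88.21821493898845} {'fx': 490.8116706779006, 'fy': 490.8116706779006, 'cx': 320.7408384136593, 'cy': 202.1097633258283, 'origin': array([ 457.23381031,  238.08325785, 1167.85885351]), 'orientation': array([-2.16751311,  2.18079126, -0.07665583])} {'fx': 318.62894375813863, 'fy': 318.62894375813863, 'cx': 324.04262078479144, 'cy': 192.5514734557823, 'tool_from_camera': array([[ 8.11700944e-04, -9.61083729e-01, -2.76256054e-01,
         
[... 655 characters left out ...]
214.]
top square_block 0.71 [594. 323.  -6.] [291. 186.]
top flat_block 0.96 [437. 316.  -0.] [294. 251.]
top sanding_block 0.84 [521. 195.  -2.] [344. 215.]
side caddy 0.8 [571. -33.   0.] [357. 260.]
side drill_gauge 0.56 [395. 188.  18.] [258. 222.]
side kerf_block 0.9 [393. 183.   2.] [258. 229.]
side hole_saw 0.75 [423. 524.  -0.] [249. 184.]
side hole_saw 0.53 [514. 472.  -0.] [281. 186.]
side hole_saw 0.48 [526. 204.   5.] [308. 218.]
side chuck_key 0.45 [660. 207.  -0.] [357. 213.]
side square_block 0.95 [603. 328.   2.] [323. 199.]
side square_block 0.48 [525. 204.   3.] [308. 219.]
side flat_block 0.7 [442. 316.   1.] [268. 207.]
side sanding_block 0.88 [524. 204.   2.] [307. 219.]
```

```bash
python3 -c "
import cv2
im=cv2.imread('pics/top0.png'); cv2.imwrite('pics/top0b.png',cv2.resize(im[90:340,150:550],None,fx=2,fy=2,interpolation=cv2.INTER_CUBIC))"
```

```text
(no output)
```

View pics/top0b.png

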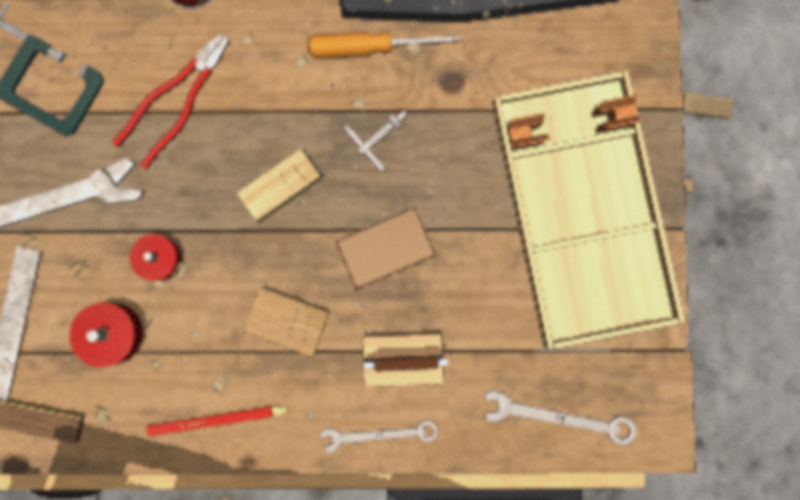

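View pics/side0.png

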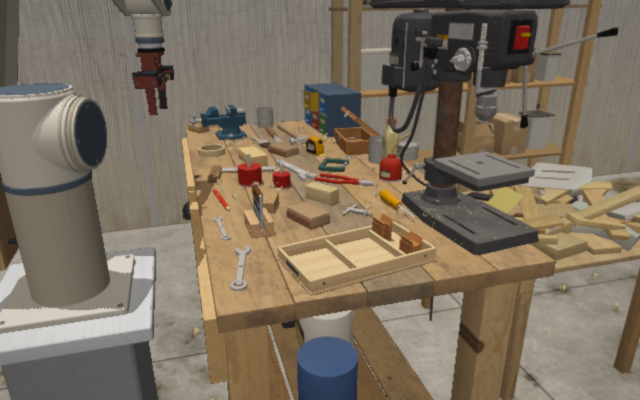

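The top picture shows the following (crop pixels are doubled, offset 150,90):
- Caddy at about (442,194), with its guides at the top.
- Gauge in the kerf block at (351,268).
- Chuck key at (337,155).
- Pale square block at (290,183), brown flat block at (293,251), sanding block at (343,214).

There are two red hole saws, a larger one at (202,257) and a smaller one at (227,218). The smaller one, at (227,218), is the one meant.

```bash
cat >> h.py <<'E'
from scipy.optimize import minimize
def box(x0,x1,y0,y1,z0,z1): return np.array([[x,y,z] for x in(x0,x1) for y in(y0,y1) for z in(z0,z1)],float)
def cyl(r,z0,z1): a=np.linspace(0,2*np.pi,24,endpoint=False); return np.array([[r*np.cos(t),r*np.sin(t),z] for t in a for z in(z0,z1)])
M=dict(square_block=[box(-20,20,-45,45,0,40)],flat_block=[box(-27.5,27.5,-42.5,42.5,0,30)],sanding_block=[box(-31,31,-51,51,0,30)],
 hole_saw=[cyl(27,0,40),cyl(5,40,70)],chuck_key=[box(-5,5,-14,36,2,12),box(-35,35,25.5,32.5,3,10),box(-8,8,-24,-15,0,17)],
 caddy=[box(-150,150,-80,80,0,32)]+[box(93-8,115,s*53-20,s*53+20,0,60) for s in(1,-1)],drill_gauge=[box(-3,3,-45,45,36,66),box(-7,7,-35,35,66,90)],
 kerf_block=[box(-28,28,-45,45,0,36)])
def sil(m,T,parts,p,S=4):
    im=np.zeros((400*S//1,640*S),np.uint8); c,s=np.cos(p[2]),np.sin(p[2]); Ti=np.linalg.inv(T)
    for b in parts:
        P=np.c_[b[:,0]*c-b[:,1]*s+p[0],b[:,0]*s+b[:,1]*c+p[1],b[:,2]+(p[3] if len(p)>3 else 0)]
        C=P@Ti[:3,:3].T+Ti[:3,3]; uv=np.c_[m["fx"]*C[:,0]/C[:,2]+m["cx"],m["fy"]*C[:,1]/C[:,2]+m["cy"]]
        cv2.fillConvexPoly(im,cv2.convexHull(np.round((uv+.5)*S).astype(np.int32)),1)
    return im
def fit(m,T,parts,mask,xy,yaws,z=0,S=4):
    mk=cv2.resize(mask.astype(np.uint8),None,fx=S,fy=S,interpolation=cv2.INTER_NEAREST)
    def f(p):
        s=sil(m,T,parts,[*p[:2],p[2],z],S); return 1-(s&mk).sum()/max(1,(s|mk).sum())
    best=None
    for y in yaws:
        x0=np.array([*xy,y]); sx=np.vstack([x0,x0+[10,0,0],x0+[0,10,0],x0+[0,0,.3]])
        r=minimize(f,x0,method="Nelder-Mead",options=dict(initial_simplex=sx,maxfev=90,xatol=.1,fatol=1e-4))
        if best is None or r.fun<best.fun: best=r
    return best.x,1-best.fun
def find(cname,t,near,yaws=np.linspace(0,np.pi,6,endpoint=False),z=0,rad=60):
    m,T=cam(cname); out=None
    for r in outline_of(t,cname)[:4]:
        k=r["mask"]; v,u=np.nonzero(k)
        if len(u)<20: continue
        P=ray(m,T,(u.mean(),v.mean()),20)
        if np.hypot(*(P[:2]-near))<rad:
            x,i=fit(m,T,M[t],k,P[:2],yaws,z); print(cname,t,round(r["confidence"],2),len(u),x.round(1)[:2],"yaw",round(x[2],3),"IoU",round(i,3)); 
            if out is None or i>out[1]: out=(x,i)
    return out
E
python3 - <<'E'
from h import *
save("top","t1.png",(200,0,560,110),2)
N=dict(caddy=(570,-37),drill_gauge=(396,184),kerf_block=(396,182),hole_saw=(515,471),chuck_key=(664,207),square_block=(598,325),flat_block=(440,316),sanding_block=(523,200))
for t,n in N.items():
    find("top",t,n,yaws=[-.15,.15] if t=="caddy" else [0,1.57] if t in("drill_gauge","kerf_block") else [0] if t=="hole_saw" else np.arange(12)*.5236 if t=="chuck_key" else np.arange(6)*.5236)
E
```

```text
top caddy 0.92 9224 [567.3 -33.9] yaw 0.193 IoU 0.985
top drill_gauge 0.71 279 [393.1 181.7] yaw 0.041 IoU 0.884
top kerf_block 0.9 680 [394.5 183.2] yaw 0.046 IoU 0.668
top hole_saw 0.69 482 [514.4 469.8] yaw 0.425 IoU 0.935
top chuck_key 0.62 124 [664.1 202.7] yaw 0.732 IoU 0.551
top square_block 0.63 776 [598.2 325.6] yaw 0.598 IoU 0.938
top flat_block 0.65 917 [438.4 317.4] yaw -0.355 IoU 0.962
top sanding_block 0.56 1125 [523.  201.4] yaw 0.387 IoU 0.942
```

View pics/t1.png

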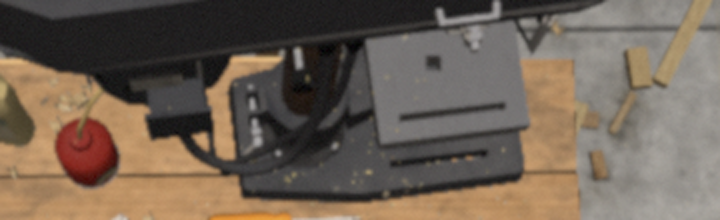

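The crop shows the drill press. Its base front edge is at about row 97, the table's near corners are about (390,71) and (462,64), and its head is above. I'll check how high they are before reaching near the guides.

```bash
python3 - <<'E'
from h import *
im=cv2.imread("pics/side0.png"); cv2.imwrite("pics/s1.png",cv2.resize(im[0:300,340:560],None,fx=2.0,fy=2.0,interpolation=cv2.INTER_CUBIC))
ms,Ts=cam("side"); mt,Tt=cam("top"); print(Ts[:3,3].round(),Ts[:3,2].round(2))
for uv in ((390,71.5),(462.5,64)):
  for z in (100,150,200,250,300): P=ray(mt,Tt,uv,z); print(uv,P.round(),px(ms,Ts,P).round())
for uv in ((319,35),(440,10)):
  for z in (350,450,550): P=ray(mt,Tt,uv,z); print(uv,P.round(),px(ms,Ts,P).round())
E
```

```text
[ 232. -922.  515.] [ 0.24  0.9  -0.37]
(390, 71.5) [836.  94. 100.] [442. 185.]
(390, 71.5) [818. 101. 150.] [436. 165.]
(390, 71.5) [800. 108. 200.] [429. 145.]
(390, 71.5) [783. 114. 250.] [423. 124.]
(390, 71.5) [765. 121. 300.] [416. 103.]
(462.5, 64) [851. -67. 100.] [486. 209.]
(462.5, 64) [833. -53. 150.] [477. 186.]
(462.5, 64) [814. -39. 200.] [468. 162.]
(462.5, 64) [796. -25. 250.] [459. 138.]
(462.5, 64) [778. -10. 300.] [450. 113.]
(319, 35) [813. 249. 350.] [412.  73.]
(319, 35) [769. 247. 450.] [398.  31.]
(319, 35) [726. 246. 550.] [383. -13.]
(440, 10) [855.  40. 350.] [472.  84.]
(440, 10) [806.  64. 450.] [451.  35.]
(440, 10) [758.  88. 550.] [428. -16.]
```

View pics/s1.png

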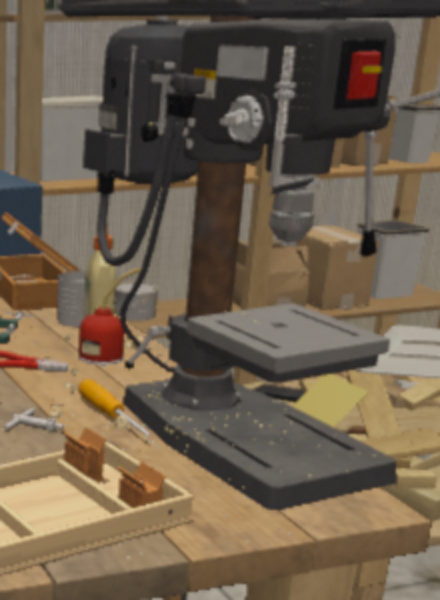

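The press table's front edge is at x≈800 or more and z≈160, so the workspace up to x≈750 is clear. Next I'll write a goal calculator and move over the smaller hole saw.

```bash
cat >> h.py <<'E'
def goal(x,y,z,yaw,q=True):
    "rows for TCP at xyz, tool down, tool y at world angle yaw (mod pi), from the measured pose"
    o=get_obs(); Rc=R.from_rotvec(o["orientation"]); cy=Rc.as_matrix()[:,1]; a=np.arctan2(cy[1],cy[0])
    yaw=a+(yaw-a+np.pi/2)%np.pi-np.pi/2
    ty=np.array([np.cos(yaw),np.sin(yaw),0]); tz=np.array([0,0,-1.]); Rg=np.c_[np.cross(ty,tz),ty,tz]
    s=Rc.inv().apply(np.array([x,y,z])-o["ee_pos"])/200; t=(Rc.inv()*R.from_matrix(Rg)).as_rotvec()/np.radians(30)
    print("t",round(o["t"],2),"at",o["ee_pos"].round(1),"toolyaw",round(a,3),"q6",round(o["qpos"][5],2),"shift",s.round(4),"turn",t.round(3))
E
python3 -c "
from h import *
goal(514,470,190,1.2)"
```

```text
t 1.35 at [179.8 598.6 213.3] toolyaw 1.279 q6 -0.02 shift [-1.7854 -0.135   0.1164] turn [0.    0.    0.151]
```

```bash
python3 -m jog '-0.9 -0.07 0 0 0 0.15 -1;-0.9 -0.07 0 0 0 0.15 -1;-0.9 -0.07 0 0 0 0.15 -1;-0.9 -0.07 0 0 0 0.15 -1;-0.9 -0.07 0 0 0 0.15 0;-0.9 -0.07 0 0 0 0.15 0' | tail -5
python3 -c "
from h import *
goal(514,470,190,1.2)"
```

```text
ee_pos: [348.5, 533.1, 213.2]
orientation: [-0.581, -3.087, 0.0]
ft_force: [-0.0, 1.0, -0.5]
width: 75.5
grasp_force: 0.0
t 1.95 at [348.5 533.1 213.2] toolyaw 1.199 q6 -0.23 shift [-0.8856  0.0072  0.1154] turn [-0.    -0.001 -0.002]
```

```bash
python3 -m jog '-0.886 0.007 0.116 0 0 0 0;-0.886 0.007 0.116 0 0 0 0;-0.886 0.007 0.116 0 0 0 0;-0.886 0.007 0.116 0 0 0 0;-0.886 0.007 0.116 0 0 0 0;-0.886 0.007 0.116 0 0 0 0' | tail -5
python3 - <<'E'
from h import *
save("wrist","w1.png")
find("wrist","hole_saw",(514,470),yaws=[0]); find("wrist","hole_saw",(425,522),yaws=[0])
m,T=cam("wrist")
for r in pinpoint("hole_saw","wrist"): print(r["confidence"],W(T,r["xyz"]).round(1))
E
```

```text
ee_pos: [512.7, 471.1, 189.7]
orientation: [-0.578, -3.087, 0.001]
ft_force: [0.1, 0.1, 0.3]
width: 44.0
grasp_force: 0.0
wrist hole_saw 0.98 2234 [513.6 472.4] yaw 0.201 IoU 0.966
wrist hole_saw 0.7 5291 [414.6 533.2] yaw 0.239 IoU 0.516
0.74 [4.221e+02 5.269e+02 2.000e-01]
0.63 [513.  473.9   0.9]
```

View pics/w1.png

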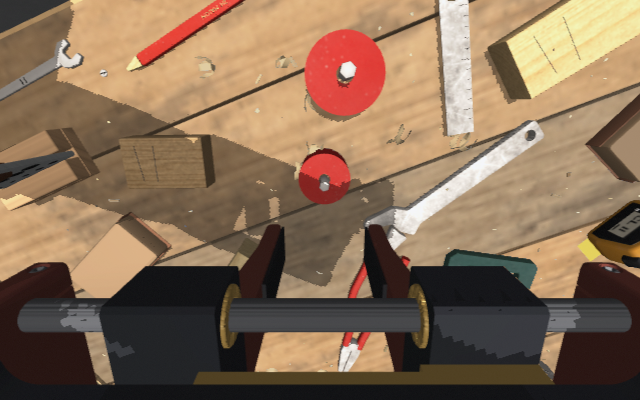

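The wrist picture shows two red hole saws: the small one at (324,178) and the large one at (345,73). The small one fits the 54 mm model (IoU 0.97 against 0.52 for the large). I'll confirm it in a crop.

```bash
python3 - <<'E'
from h import *
im=cv2.imread("pics/w1.png"); cv2.imwrite("pics/w1c.png",cv2.resize(im[20:220,260:420],None,fx=3,fy=3,interpolation=cv2.INTER_CUBIC))
goal(513.5,472.6,60,1.2)
E
```

```text
t 2.75 at [512.2 471.7 190.5] toolyaw 1.203 q6 -0.48 shift [-0.0045  0.0063  0.6523] turn [ 0.    -0.     0.005]
```

View pics/w1c.png

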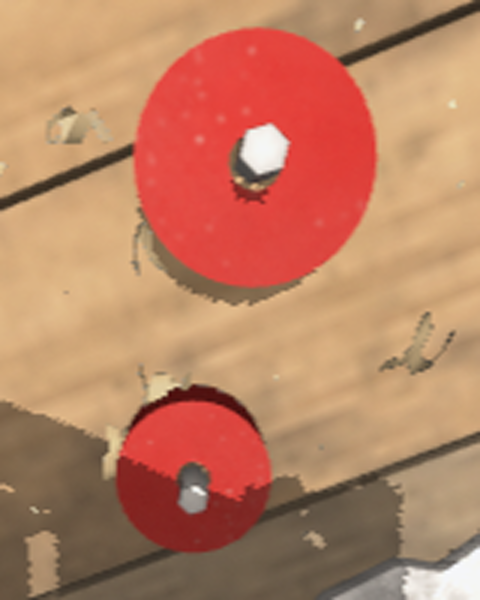

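Confirmed: the lower, smaller saw with its thin shank is the one. I'll descend, grip the shank and lift.

```bash
python3 -m jog '-0.005 0.006 0.5 0 0 0 0;-0.005 0.006 0.5 0 0 0 0;-0.005 0.006 0.652 0 0 0 0;-0.005 0.006 0.652 0 0 0 0;-0.005 0.006 0.652 0 0 0 1;-0.005 0.006 0.652 0 0 0 1;-0.005 0.006 0.652 0 0 0 1;-0.005 0.006 0.652 0 0 0 1' | tail -5
python3 -m jog '0 0 0 0 0 0 1;0 0 0 0 0 0 1;0 0 -0.1 0 0 0 1;0 0 -0.25 0 0 0 1;0 0 -0.45 0 0 0 1;0 0 -0.45 0 0 0 1' | tail -5
python3 - <<'E'
from h import *
goal(580,100,150,1.2)
E
```

```text
ee_pos: [516.0, 472.1, 61.7]
orientation: [0.578, 3.086, 0.004]
ft_force: [0.0, 0.7, -0.2]
width: 15.6
grasp_force: 0.0
ee_pos: [518.0, 473.7, 155.8]
orientation: [0.578, 3.082, 0.012]
ft_force: [-0.3, 0.4, -0.1]
width: 0.0
grasp_force: 0.0
t 4.15 at [518.  473.7 155.8] toolyaw 1.2 q6 -0.48 shift [-0.9655 -1.6297  0.0193] turn [0.016 0.008 0.001]
```

The grip missed, so I'll look at where the saw is.

```bash
python3 -m jog '0 0 -0.1 0 0 0 0;0 0 -0.1 0 0 0 0;0 0 -0.1 0 0 0 0;0 0 -0.1 0 0 0 0;0 0 -0.1 0 0 0 0'|tail -5
python3 - <<'E'
from h import *
save("wrist","w2.png")
o=get_obs(); print(o["ee_pos"],o["orientation"])
find("wrist","hole_saw",(514,470),yaws=[0])
m,T=cam("wrist")
for r in pinpoint("hole_saw","wrist"): print(r["confidence"],W(T,r["xyz"]).round(1))
o=get_obs(); print(o["ee_pos"],o["qvel"])
# shank top from picture prediction of z=70
print(px(m,T,[513.5,472.6,70]),px(m,T,[513.5,472.6,40]))
E
```

```text
ee_pos: [514.7, 470.9, 168.3]
orientation: [-0.578, -3.087, 0.002]
ft_force: [-0.3, 0.0, -0.6]
width: 36.8
grasp_force: 0.0
[514.78569907 470.94995467 168.47328232] [-5.78212096e-01 -3.08685946e+00  2.10055490e-03]
wrist hole_saw 0.91 2653 [514.1 472.2] yaw -0.02 IoU 0.972
0.94 [515.1 474.4  -1.9]
0.68 [429.4 526.5   1.6]
[514.95625779 471.09242222 168.86601886] [ 6.41461497e-05 -4.06402209e-03 -1.65890094e-03 -2.09106686e-04
  8.28131270e-04 -4.36450021e-04]
[324.10360886 189.55633511] [324.12121606 181.30243138]
```

View pics/w2.png

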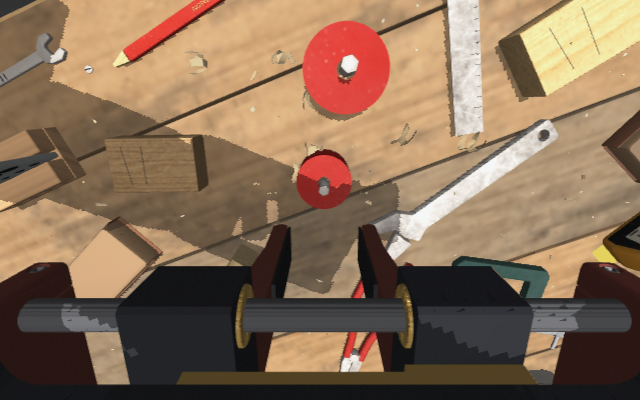

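The saw has not moved and its measured position agrees, so I probably lifted before the grip force built up. I'll retry slightly lower and check the force before lifting.

```bash
python3 -c "
from h import *
goal(513.9,472.5,59,1.2)"
```

```text
t 4.8 at [515.  471.1 168.9] toolyaw 1.2 q6 -0.48 shift [0.0072 0.0052 0.5493] turn [-0.002 -0.001  0.001]
```

```bash
python3 -m jog '0.007 0.005 0.4 0 0 0 0.3;0.007 0.005 0.549 0 0 0 0.3;0.007 0.005 0.549 0 0 0 0.3;0.007 0.005 0.549 0 0 0 0.3;0.007 0.005 0.549 0 0 0 1;0.007 0.005 0.549 0 0 0 1;0.007 0.005 0.549 0 0 0 1;0.007 0.005 0.549 0 0 0 1' | tail -5
python3 -m jog '0 0 0 0 0 0 1;0 0 0 0 0 0 1;0 0 0 0 0 0 1'|tail -5
```

```text
ee_pos: [514.9, 473.3, 61.5]
orientation: [0.578, 3.086, 0.003]
ft_force: [0.2, -0.5, -0.1]
width: 2.4
grasp_force: 0.0
ee_pos: [514.5, 473.0, 60.5]
orientation: [0.578, 3.087, 0.001]
ft_force: [-0.3, -1.0, 4.3]
width: 0.4
grasp_force: 2.2
```

```bash
python3 - <<'E'
from h import *
save("wrist","w3.png",(220,80,420,280),3)
m,T=cam("wrist"); 
for t in ("hole_saw",):
  for r in look_for(t,"wrist"): print(r["confidence"],W(T,r["xyz"]).round(1))
for z in (0,40,70): print(px(m,T,[513.9,472.5,z]).round())
print(get_obs()["ee_pos"])
E
```

```text
0.9 [428.9 522.2  54.4]
0.71 [503.4 479.3  37.5]
[322. 205.]
[322. 224.]
[321. 244.]
[514.48094381 472.93352982  60.38672921]
```

View pics/w3.png

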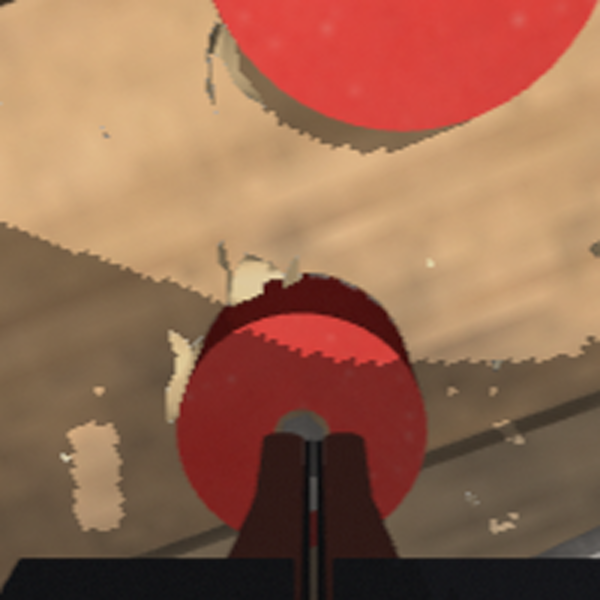

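The fingers have shut with the shank directly behind or between them in the picture: its base is at (321,223) and the fingertips are at (324,225). I'll open and look again to see which.

```bash
python3 -m jog '0 0 0 0 0 0 0.3;0 0 0 0 0 0 0.3;0 0 0 0 0 0 0.3;0 0 0 0 0 0 0.3;0 0 0 0 0 0 0.3'|tail -5
python3 - <<'E'
from h import *
save("wrist","w4.png",(240,160,400,300),4)
m,T=cam("wrist"); 
for z in (0,40,70): print(px(m,T,[513.9,472.5,z]).round())
P=T@np.linalg.inv(np.array(m["tool_from_camera"]))
for q in ((0,0,17,1),(10,0,17,1),(-10,0,17,1),(0,0,-2,1)): print(q,px(m,T,(P@q)[:3]).round(), (P@q)[:3].round(1))
E
```

```text
ee_pos: [516.7, 475.6, 63.0]
orientation: [0.578, 3.084, 0.01]
ft_force: [0.1, 3.3, 13.4]
width: 30.7
grasp_force: 6.7
[317. 202.]
[316. 221.]
[315. 241.]
(0, 0, 17, 1) [322. 227.] [516.8 475.7  46. ]
(10, 0, 17, 1) [322. 212.] [507.5 479.3  46. ]
(-10, 0, 17, 1) [323. 241.] [526.1 472.1  46. ]
(0, 0, -2, 1) [322. 239.] [516.7 475.6  65. ]
```

View pics/w4.png

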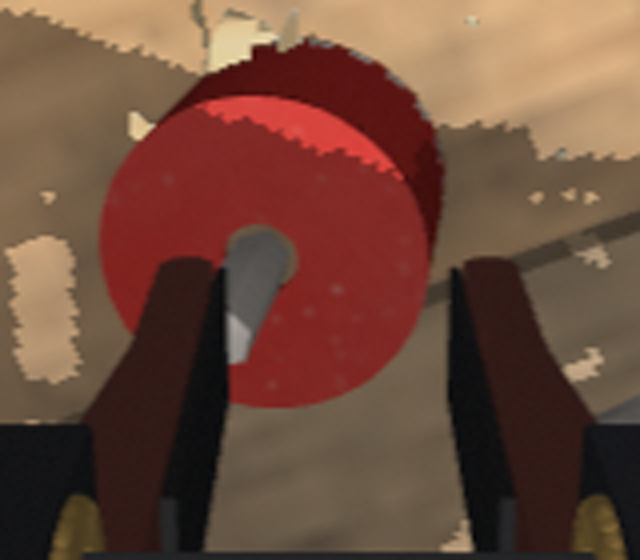

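The shank stands between the fingers, leaning on the left one, and the pads closed without holding it. A shank grip is unreliable here, so I'll back off, re-measure and grip the 54 mm cup.

```bash
python3 -m jog '0 0 -0.05 0 0 0 0.2;0 0 -0.15 0 0 0 0;0 0 -0.3 0 0 0 -1;0 0 -0.55 0 0 0 -1;0 0 -0.55 0 0 0 -1;0 0 -0.55 0 0 0 -1;0 0 -0.55 0 0 0 -1;0 0 -0.55 0 0 0 -1'|tail -5
python3 - <<'E'
from h import *
save("wrist","w5.png")
find("wrist","hole_saw",(514,470),yaws=[0])
E
```

```text
ee_pos: [513.3, 471.8, 167.8]
orientation: [-0.578, -3.086, 0.004]
ft_force: [-0.0, 0.4, -0.1]
width: 86.4
grasp_force: 0.0
wrist hole_saw 0.91 2492 [515.  473.1] yaw 0.362 IoU 0.951
```

View pics/w5.png

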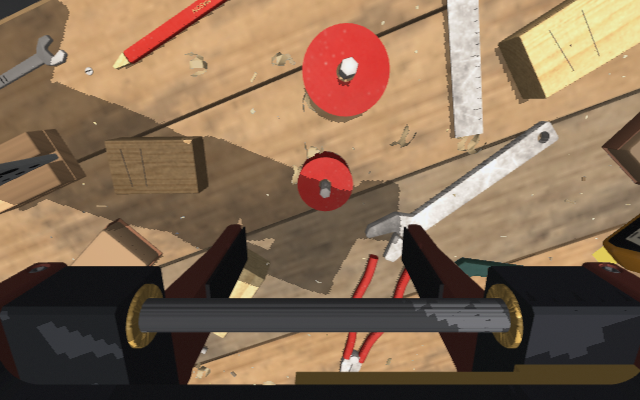

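The saw stands upright at (325,182), which is about (514.5,472.5). I'll take it by the cup.

```bash
python3 -c "
from h import *
goal(514.5,472.5,26,1.2)"
```

```text
t 7.45 at [513.6 472.1 168.1] toolyaw 1.2 q6 -0.47 shift [-0.0047  0.0052  0.7107] turn [-0.005 -0.002  0.001]
```

```bash
python3 -m jog '-0.005 0.005 0.4 0 0 0 -1;-0.005 0.005 0.6 0 0 0 -1;-0.005 0.005 0.71 0 0 0 -1;-0.005 0.005 0.71 0 0 0 -1;-0.005 0.005 0.71 0 0 0 1;-0.005 0.005 0.71 0 0 0 1;-0.005 0.005 0.71 0 0 0 1;-0.005 0.005 0.71 0 0 0 1' | tail -5
python3 -m jog '0 0 0 0 0 0 1;0 0 0 0 0 0 1;0 0 0 0 0 0 1'|tail -5
```

```text
ee_pos: [516.6, 474.3, 30.3]
orientation: [0.578, 3.086, 0.004]
ft_force: [-0.3, -0.6, 1.0]
width: 59.2
grasp_force: 0.2
ee_pos: [516.0, 473.5, 29.5]
orientation: [0.578, 3.087, 0.001]
ft_force: [-1.0, -2.3, 7.1]
width: 50.4
grasp_force: 30.0
```

```bash
python3 -m jog '0 0 -0.03 0 0 0 1;0 0 -0.1 0 0 0 1;0 0 -0.2 0 0 0 1;0 0 -0.35 0 0 0 1;0 0 -0.5 0 0 0 1;0 0 -0.5 0 0 0 1;0 0 -0.5 0 0 0 1'|tail -5
python3 - <<'E'
from h import *
save("wrist","w6.png",(200,100,440,300),2.5)
find("wrist","hole_saw",(514,470),yaws=[0],z=100,rad=100)
E
```

```text
ee_pos: [516.0, 473.8, 129.5]
orientation: [0.578, 3.086, 0.003]
ft_force: [-0.9, -0.2, -0.5]
width: 0.4
grasp_force: 0.0
wrist hole_saw 0.62 3411 [498.5 479.7] yaw 0.438 IoU 0.403
```

View pics/w6.png

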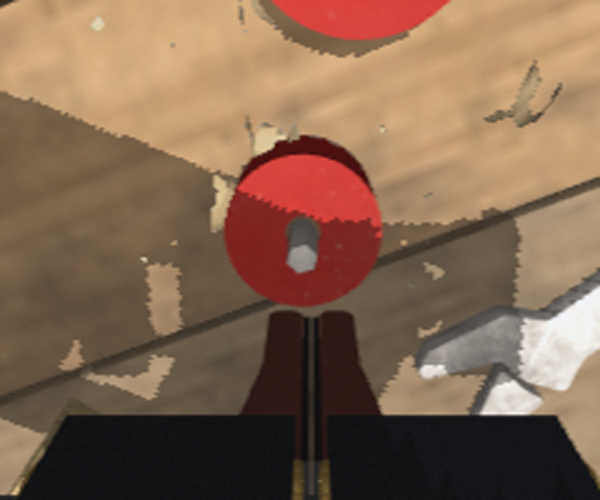

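Again not held. I'll measure which way the saw moved, which tells me the grip offset.

```bash
python3 - <<'E'
from h import *
get_image("wrist"); o=get_obs(); print(o["ee_pos"],o["qpos"])
find("wrist","hole_saw",(514,470),yaws=[0],rad=80)
get_image("top"); find("top","hole_saw",(514,470),yaws=[0])
get_image("side"); find("side","hole_saw",(514,470),yaws=[0])
# pixel row -> world of fingertips seen in side view? project expected tip
m,T=cam("side"); print("tip px side",px(m,T,o["ee_pos"]-[0,0,17]).round(1))
m,T=cam("top"); print("tcp px top",px(m,T,o["ee_pos"]).round(1))
im=get_image("side"); u,v=px(*cam("side"),o["ee_pos"]-[0,0,17]).astype(int); c=im[v-50:v+50,u-50:u+50]; c=cv2.resize(c[...,::-1],None,fx=6,fy=6,interpolation=cv2.INTER_CUBIC); cv2.drawMarker(c,(300,300),(255,255,0),1,20); cv2.imwrite("pics/s2.png",c)
E
```

```text
[514.83370772 472.73458914 126.75005346] [ 7.25761262e-01  6.25526161e-01  1.50487009e+00  1.87813418e-05
  1.01325194e+00 -4.74731934e-01]
wrist hole_saw 0.69 3372 [513.9 473.1] yaw 0.224 IoU 0.971
side hole_saw 0.67 318 [514.9 480.5] yaw 0.303 IoU 0.894
tip px side [280.5 151.1]
tcp px top [216.1 215.8]
```

View pics/s2.png

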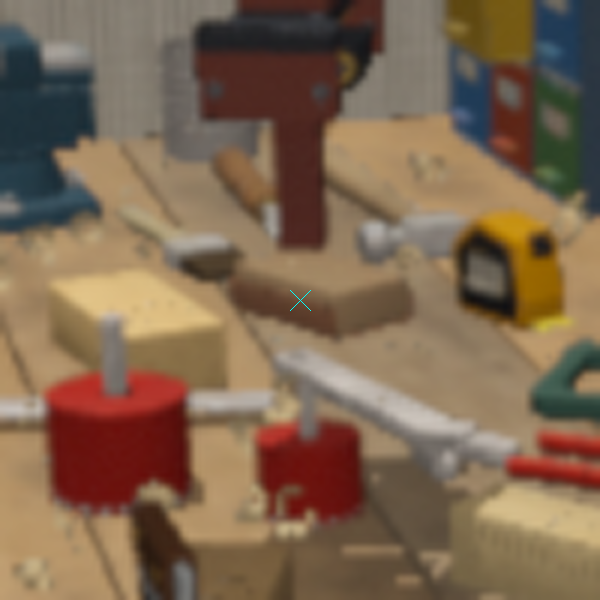

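The side view shows the real fingertips at crop row 248 and not the expected 300, about 22 mm higher. The wrist view also fits tips about 6 mm behind the TCP. That explains both misses, since I gripped only the last few millimetres. I'll re-check `tip_extent`.

```bash
python3 - <<'E'
import workcell; print(workcell.tip_extent, [k for k in dir(workcell) if k[0]!='_'])
from h import *
o=get_obs()
get_image("wrist"); m,T=cam("wrist")
for h in(17,5,-6): print(h,[px(m,T,o["ee_pos"]+R.from_rotvec(o["orientation"]).apply([x,0,h])).round() for x in(10,-10)])
goal(513.9,473,36,1.2)
E
```

```text
17.0 ['Unreachable', 'camera_model', 'close_job', 'get_image', 'get_obs', 'look_for', 'outline_of', 'pinpoint', 'tip_extent']
17 [array([322., 212.]), array([322., 241.])]
5 [array([322., 218.]), array([322., 249.])]
-6 [array([322., 225.]), array([322., 258.])]
t 9.75 at [515.4 473.2 127.4] toolyaw 1.2 q6 -0.47 shift [ 0.0065 -0.0034  0.4569] turn [-0.001 -0.001  0.001]
```

```bash
python3 -m jog '0.006 -0.003 0.1 0 0 0 0.3;0.006 -0.003 0.2 0 0 0 0.3;0.006 -0.003 0.3 0 0 0 0.3;0.006 -0.003 0.35 0 0 0 0.3;0.006 -0.003 0.4 0 0 0 0.3;0.006 -0.003 0.41 0 0 0 0.3;0.006 -0.003 0.41 0 0 0 0.3;0.006 -0.003 0.41 0 0 0 0.3' | tail -5
python3 -m jog '0 0 0.02 0 0 0 0.3;0 0 0.03 0 0 0 0.3;0 0 0.03 0 0 0 0.3;0 0 0.03 0 0 0 0.3' | tail -5
```

```text
ee_pos: [514.7, 473.6, 46.8]
orientation: [0.578, 3.087, 0.002]
ft_force: [-0.6, -0.8, 0.2]
width: 30.5
grasp_force: 0.0
ee_pos: [514.2, 473.2, 39.8]
orientation: [-0.578, -3.088, 0.0]
ft_force: [0.5, -0.8, 0.3]
width: 30.9
grasp_force: 0.0
```

There is no contact at TCP z = 40, so the tips really are about 23 mm shorter than stated. Closing now.

```bash
python3 -m jog '0 0 0.005 0 0 0 1;0 0 0.005 0 0 0 1;0 0 0.005 0 0 0 1;0 0 0.005 0 0 0 1;0 0 0.005 0 0 0 1;0 0 0.005 0 0 0 1' | tail -5
python3 -m jog '0 0 -0.05 0 0 0 1;0 0 -0.15 0 0 0 1;0 0 -0.3 0 0 0 1;0 0 -0.5 0 0 0 1;0 0 -0.5 0 0 0 1;0 0 -0.5 0 0 0 1'|tail -5
```

```text
ee_pos: [514.1, 473.1, 38.6]
orientation: [-0.578, -3.088, 0.0]
ft_force: [0.4, 0.3, -1.3]
width: 9.0
grasp_force: 30.0
ee_pos: [514.7, 473.7, 140.6]
orientation: [0.578, 3.086, 0.003]
ft_force: [-0.5, -0.1, -2.2]
width: 9.2
grasp_force: 30.0
```

Held, at 9 mm and 30 N. Carrying it to the middle bay at caddy (20, 42).

```bash
python3 - <<'E'
from h import *
goal(579,11,150,1.2)
E
```

```text
t 12.15 at [514.7 473.7 140.6] toolyaw 1.2 q6 -0.47 shift [-1.1369 -2.0402 -0.0508] turn [0.005 0.002 0.001]
```

```bash
python3 -m jog '-0.1 -0.18 -0.05 0 0 0 1;-0.22 -0.39 -0.05 0 0 0 1;-0.33 -0.6 -0.05 0 0 0 1;-0.44 -0.8 -0.05 0 0 0 1;-0.54 -0.98 -0.05 0 0 0 1;-0.54 -0.98 -0.05 0 0 0 1' | tail -5
python3 -m jog '-0.1 -0.18 0 0 0 0 1;-0.22 -0.39 0 0 0 0 1;-0.33 -0.6 0 0 0 0 1;-0.44 -0.8 0 0 0 0 1;-0.54 -0.98 0 0 0 0 1;-0.54 -0.98 0 0 0 0 1;-0.54 -0.98 0 0 0 0 1' | tail -5
python3 - <<'E'
from h import *
goal(579,11,46,1.2)
get_image("wrist"); m,T=cam("wrist")
for r in outline_of("caddy","wrist")[:1]:
    k=r["mask"]; print(k.sum()); cv2.imwrite("pics/m.png",k*255)
for r in pinpoint("caddy","wrist")[:1]: print(W(T,r["xyz"]).round(1))
get_image("top"); find("top","caddy",(570,-37),yaws=[.15,.2])
E
```

```text
ee_pos: [542.8, 246.4, 147.2]
orientation: [-0.584, -3.083, 0.005]
ft_force: [-0.1, -0.2, -2.8]
width: 9.1
grasp_force: 30.0
ee_pos: [573.1, 29.4, 147.8]
orientation: [-0.581, -3.085, 0.0]
ft_force: [-0.1, 0.1, -2.8]
width: 9.4
grasp_force: 30.0
t 13.45 at [573.1  29.4 147.8] toolyaw 1.198 q6 -1.17 shift [-0.0622 -0.0746  0.509 ] turn [-0.001 -0.004 -0.003]
36676
[568.1 -29.4   3.3]
top caddy 0.81 2253 [567.2 -31.8] yaw 0.192 IoU 0.242[ WARN:0@2.431] global loadsave.cpp:1063 imwrite_ Unsupported depth image for selected encoder is fallbacked to CV_8U.
```

```bash
python3 -m jog '-0.062 -0.075 0.1 0 0 0 1;-0.062 -0.075 0.25 0 0 0 1;-0.062 -0.075 0.35 0 0 0 1;-0.062 -0.075 0.43 0 0 0 1;-0.062 -0.075 0.48 0 0 0 1;-0.062 -0.075 0.505 0 0 0 1;-0.062 -0.075 0.51 0 0 0 1;-0.062 -0.075 0.51 0 0 0 1' | tail -5
python3 -c "
from h import *
goal(579,11,45,1.2)"
```

```text
ee_pos: [580.3, 11.4, 47.4]
orientation: [0.578, 3.087, 0.0]
ft_force: [-0.2, -0.3, -1.0]
width: 9.4
grasp_force: 30.0
t 14.5 at [580.3  11.4  47.4] toolyaw 1.201 q6 -1.2 shift [ 0.0052 -0.004   0.0119] turn [0.001 0.002 0.002]
```

```bash
python3 -m jog '0 0 0.005 0 0 0 1;0 0 0.01 0 0 0 1;0 0 0.01 0 0 0 1;0 0 0.01 0 0 0 0.3;0 0 0.01 0 0 0 0.3;0 0 0.01 0 0 0 0.3;0 0 0.01 0 0 0 0.3' | tail -5
python3 -m jog '0 0 -0.1 0 0 0 0.3;0 0 -0.3 0 0 0 0;0 0 -0.6 0 0 0 -0.5;0 0 -0.6 0 0 0 -0.5;0 0 -0.6 0 0 0 -0.5' | tail -5
python3 - <<'E'
from h import *
for c in("wrist","top"):
    get_image(c); m,T=cam(c)
    for r in outline_of("hole_saw",c)[:4]:
        k=r["mask"]; v,u=np.nonzero(k)
        P=ray(m,T,(u.mean(),v.mean()),26)
        if np.hypot(*(P[:2]-(579,11)))<80: print(c,fit(m,T,M["hole_saw"],k,P[:2],[0],6))
goal(600,190,190,0.73)
E
```

```text
ee_pos: [580.0, 11.1, 45.0]
orientation: [0.578, 3.088, 0.0]
ft_force: [-0.0, -0.4, 0.7]
width: 30.2
grasp_force: 0.0
ee_pos: [581.4, 11.1, 167.2]
orientation: [0.578, 3.083, 0.001]
ft_force: [0.2, -0.6, -0.3]
width: 59.2
grasp_force: 0.0
wrist (array([5.77567117e+02, 1.20251850e+01, 2.40540833e-01]), np.float64(0.9732799532174266))
top (array([ 5.75073879e+02,  1.25508028e+01, -1.12073980e-03]), np.float64(0.65703086722195))
t 15.9 at [578.5  11.1 163. ] toolyaw 1.2 q6 -1.2 shift [ 0.224   0.8724 -0.1355] turn [-0.004 -0.005  0.899]
```

The saw is placed, standing at (577.6,12.0). Next I'll measure the chuck key.

```bash
python3 -m jog '0.2 0.25 -0.05 0 0 0.25 -0.5;0.2 0.5 -0.05 0 0 0.5 -0.5;0.1 0.75 -0.05 0 0 0.8 -0.5;0 0.93 -0.05 0 0 0.9 0;0 0.93 -0.05 0 0 0.9 0;0 0.93 -0.05 0 0 0.9 0' | tail -5
python3 - <<'E'
from h import *
goal(660,205,150,0.73)
save("wrist","w7.png")
m,T=cam("wrist")
for r in pinpoint("chuck_key","wrist")[:3]: print(round(r["confidence"],2),W(T,r["xyz"]).round(1),px(m,T,W(T,r["xyz"])).round())
M["chuck_key"][2]=box(-8,8,-36,-15,0,17)
find("wrist","chuck_key",(664,205),yaws=np.arange(12)*.5236)
E
```

```text
ee_pos: [646.6, 185.3, 172.4]
orientation: [-1.279, -2.867, 0.003]
ft_force: [-0.9, -0.2, -0.9]
width: 46.3
grasp_force: 0.0
t 16.5 at [646.6 185.3 172.4] toolyaw 0.731 q6 -0.47 shift [0.0283 0.1158 0.1115] turn [-0.006 -0.003  0.003]
0.77 [665.1 202.5   1.1] [348. 173.]
wrist chuck_key 0.82 942 [663.8 203. ] yaw 0.712 IoU 0.729
```

View pics/w7.png

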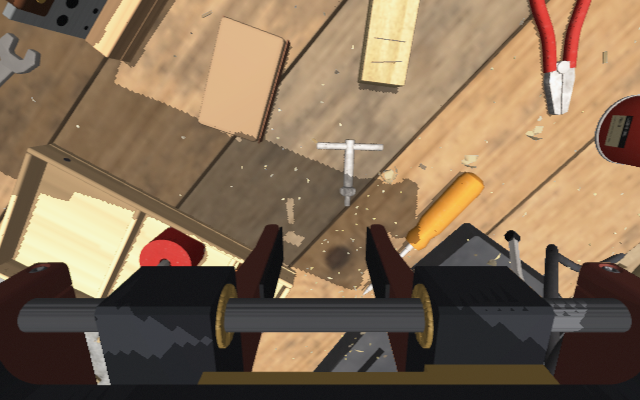

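The key is seen at the crossbar centre (350,147) and tip (347,205), with the shaft between them. The tool is already aligned with it.

```bash
python3 - <<'E'
from h import *
m,T=cam("wrist"); a=ray(m,T,(350,147),6.5)[:2]; b=ray(m,T,(347,205),6.5)[:2]; d=a-b; L=np.hypot(*d)
ang=np.arctan2(d[1],d[0]); g=b+d*43/65; print("bar",a.round(1),"tip",b.round(1),"len",L.round(1),"yaw",(ang-np.pi/2).round(3),"grip",g.round(1))
c,s=np.cos(.712),np.sin(.712); print("fit grip",663.8-7*s,203+7*c)
goal(659.6,208.2,20,.7)
E
```

```text
bar [646.1 224.3] tip [687.8 174.8] len 64.7 yaw 0.7 grip [660.2 207.5]
fit grip 659.2265556693332 208.2993968481603
t 16.65 at [645.7 183.3 173.6] toolyaw 0.729 q6 -0.47 shift [0.0454 0.1369 0.7675] turn [-0.005 -0.002  0.055]
```

```bash
python3 -m jog '0.04 0.135 0.2 0 0 0.05 0;0.04 0.135 0.4 0 0 0.05 0;0.04 0.135 0.6 0 0 0.05 0;0.04 0.135 0.75 0 0 0.05 0;0.04 0.135 0.82 0 0 0.05 0;0.04 0.135 0.86 0 0 0.05 0;0.04 0.135 0.865 0 0 0.05 0;0.04 0.135 0.865 0 0 0.05 0' | tail -5
python3 -m jog '0 0 0.01 0 0 0 0;0 0 0.02 0 0 0 0;0 0 0.02 0 0 0 0;0 0 0.02 0 0 0 0' | tail -5
python3 -c "
from h import *
goal(660,207.7,-4,.7)"
```

```text
ee_pos: [662.9, 208.5, 3.3]
orientation: [1.32, 2.849, 0.002]
ft_force: [0.1, -0.0, 0.8]
width: 43.8
grasp_force: 0.0
ee_pos: [662.0, 208.6, -1.8]
orientation: [1.32, 2.85, 0.0]
ft_force: [0.3, -0.3, 0.9]
width: 43.8
grasp_force: 0.0
t 17.85 at [662.  208.6  -1.8] toolyaw 0.703 q6 -0.42 shift [ 0.0032 -0.0106  0.0108] turn [0.001 0.    0.006]
```

```bash
python3 -m jog '0.003 -0.008 0.01 0 0 0 0;0.003 -0.008 0.012 0 0 0 0.7;0.003 -0.008 0.012 0 0 0 1;0.003 -0.008 0.012 0 0 0 1;0.003 -0.008 0.012 0 0 0 1;0.003 -0.008 0.012 0 0 0 1;0.003 -0.008 0.012 0 0 0 1;0.003 -0.008 0.012 0 0 0 1' | tail -5
python3 -m jog '0 0 -0.05 0 0 0 1;0 0 -0.15 0 0 0 1;0 0 -0.3 0 0 0 1;0 0 -0.5 0 0 0 1;0 0 -0.5 0 0 0 1;0 0 -0.5 0 0 0 1'|tail -5
```

```text
ee_pos: [660.4, 207.9, -4.5]
orientation: [1.321, 2.85, 0.0]
ft_force: [0.3, 0.2, 0.0]
width: 8.9
grasp_force: 30.0
ee_pos: [661.4, 208.2, 98.1]
orientation: [1.319, 2.848, 0.004]
ft_force: [0.9, -1.1, -0.5]
width: 8.9
grasp_force: 30.0
```

Key held. Carrying it to the middle bay at caddy (22,-25), tool y along caddy x.

```bash
python3 -c "
from h import *
goal(593.7,-54.2,130,.193)"
```

```text
t 19.25 at [661.4 208.2  98.1] toolyaw 0.703 q6 -0.42 shift [-0.7824 -1.106  -0.162 ] turn [0.007 0.001 0.974]
```

```bash
python3 -m jog '-0.1 -0.12 -0.16 0 0 0.2 1;-0.22 -0.3 -0.16 0 0 0.4 1;-0.36 -0.5 -0.16 0 0 0.6 1;-0.5 -0.7 -0.16 0 0 0.8 1;-0.62 -0.87 -0.16 0 0 0.97 1;-0.68 -0.97 -0.16 0 0 0.97 1;-0.68 -0.97 -0.16 0 0 0.97 1' | tail -5
python3 -c "
from h import *
goal(593.7,-54.2,130,.193)"
```

```text
ee_pos: [598.1, -24.0, 126.4]
orientation: [-1.997, -2.422, 0.004]
ft_force: [0.6, 0.9, -0.9]
width: 9.1
grasp_force: 30.0
t 19.95 at [598.1 -24.  126.4] toolyaw 0.192 q6 -0.25 shift [-0.144  -0.0503 -0.018 ] turn [-0.006 -0.001 -0.003]
```

```bash
python3 -m jog '-0.144 -0.05 0 0 0 0 1;-0.144 -0.05 0.1 0 0 0 1;-0.144 -0.05 0.25 0 0 0 1;-0.144 -0.05 0.4 0 0 0 1;-0.144 -0.05 0.5 0 0 0 1;-0.144 -0.05 0.55 0 0 0 1;-0.144 -0.05 0.58 0 0 0 1;-0.144 -0.05 0.58 0 0 0 1' | tail -5
python3 -c "
from h import *
goal(593.7,-54.2,2,.193)"
```

```text
ee_pos: [595.9, -51.0, 11.0]
orientation: [-1.993, -2.427, 0.001]
ft_force: [-1.0, -0.3, -0.8]
width: 9.1
grasp_force: 30.0
t 20.75 at [595.9 -51.   11. ] toolyaw 0.196 q6 -0.3 shift [-0.0135 -0.014   0.0451] turn [-0.002 -0.001  0.005]
```

```bash
python3 -m jog '-0.013 -0.014 0.02 0 0 0 1;-0.013 -0.014 0.045 0 0 0 1;-0.013 -0.014 0.045 0 0 0 1;-0.013 -0.014 0.045 0 0 0 1;-0.013 -0.014 0.045 0 0 0 0.4;-0.013 -0.014 0.045 0 0 0 0.4;-0.013 -0.014 0.045 0 0 0 0.4' | tail -5
python3 -m jog '0 0 -0.1 0 0 0 0.4;0 0 -0.3 0 0 0 0.2;0 0 -0.6 0 0 0 -0.5;0 0 -0.8 0 0 0 -1;0 0 -0.8 0 0 0 -1;0 0 -0.8 0 0 0 -1' | tail -5
python3 - <<'E'
from h import *
get_image("wrist"); m,T=cam("wrist")
for t in("chuck_key","hole_saw","caddy"):
  for r in pinpoint(t,"wrist")[:2]: print(t,round(r["confidence"],2),W(T,r["xyz"]).round(1))
goal(598,325,190,.598)
E
```

```text
ee_pos: [594.0, -54.6, 2.7]
orientation: [1.994, 2.427, 0.0]
ft_force: [0.6, 0.4, 1.2]
width: 25.9
grasp_force: 0.0
ee_pos: [594.6, -54.6, 164.0]
orientation: [1.993, 2.425, 0.003]
ft_force: [0.2, 0.4, -0.6]
width: 62.5
grasp_force: 0.0
chuck_key 0.73 [595.8 -58.8   2.1]
hole_saw 0.89 [580.4  12.9   5. ]
caddy 0.81 [568.  -33.4  -0.8]
t 22.25 at [592.6 -54.4 160.6] toolyaw 0.195 q6 -0.31 shift [ 1.856   0.3941 -0.1462] turn [-0.006 -0.003 -0.769]
```

Key placed. Next is the square block (the pale one at top-image pixel (290,183)).

```bash
python3 -m jog '0.25 0.05 -0.05 0 0 -0.2 -1;0.5 0.1 -0.1 0 0 -0.4 -1;0.75 0.15 -0.15 0 0 -0.6 -1;0.95 0.2 -0.15 0 0 -0.76 -1;0.95 0.2 -0.15 0 0 -0.76 -1' | tail -5
python3 -c "
from h import *
goal(598,325,160,.598)"
```

```text
ee_pos: [595.7, 144.5, 191.4]
orientation: [-1.465, -2.778, -0.0]
ft_force: [0.8, -0.3, 0.3]
width: 87.7
grasp_force: 0.0
t 22.75 at [595.7 144.5 191.4] toolyaw 0.6 q6 -0.38 shift [0.7382 0.519  0.1576] turn [-0.001 -0.003  0.004]
```

```bash
python3 -m jog '0.25 0.17 0.05 0 0 0 -1;0.5 0.35 0.1 0 0 0 -1;0.73 0.515 0.15 0 0 0 -1;0.73 0.515 0.15 0 0 0 -1;0.73 0.515 0.15 0 0 0 -1;0.73 0.515 0.15 0 0 0 -1' | tail -5
python3 - <<'E'
from h import *
get_image("wrist"); find("wrist","square_block",(598,325),yaws=[.4,.8,0,1.6])
get_image("wrist"); find("wrist","square_block",(598,325),yaws=[.5,.7])
goal(598,325,20,.598)
E
```

```text
ee_pos: [599.2, 317.5, 160.6]
orientation: [-1.474, -2.773, 0.005]
ft_force: [-0.2, -0.8, 0.2]
width: 87.8
grasp_force: 0.0
wrist square_block 0.9 4132 [598.6 326.7] yaw 0.616 IoU 0.981
wrist square_block 0.6 4032 [598.7 326.8] yaw 0.603 IoU 0.973
t 23.55 at [600.2 316.5 162.4] toolyaw 0.591 q6 -0.12 shift [0.0414 0.0147 0.712 ] turn [-0.001  0.    -0.013]
```

The 40x90x40 model fits (IoU 0.98) at (598.6,326.7). Grip with TCP at z = 8.

```bash
python3 -m jog '0.05 0.018 0.2 0 0 -0.02 -1;0.05 0.018 0.4 0 0 -0.02 -1;0.05 0.018 0.6 0 0 -0.02 -1;0.05 0.018 0.72 0 0 -0.02 -1;0.05 0.018 0.765 0 0 -0.02 -1;0.05 0.018 0.765 0 0 -0.02 -1;0.05 0.018 0.765 0 0 -0.02 0;0.05 0.018 0.765 0 0 -0.02 1' | tail -5
python3 -m jog '0 0 0 0 0 0 1;0 0 0 0 0 0 1;0 0 0 0 0 0 1;0 0 0 0 0 0 1;0 0 0 0 0 0 1'|tail -5
python3 -m jog '0 0 -0.05 0 0 0 1;0 0 -0.15 0 0 0 1;0 0 -0.3 0 0 0 1;0 0 -0.5 0 0 0 1;0 0 -0.55 0 0 0 1;0 0 -0.55 0 0 0 1'|tail -5
python3 -c "
from h import *
goal(479.9,-51.2,120,.193)"
```

```text
ee_pos: [598.8, 329.0, 11.5]
orientation: [1.46, 2.779, 0.004]
ft_force: [-0.4, 0.7, -0.2]
width: 75.4
grasp_force: 0.0
ee_pos: [597.4, 328.6, 9.6]
orientation: [-1.461, -2.781, -0.0]
ft_force: [0.5, -0.3, 1.6]
width: 39.8
grasp_force: 30.0
ee_pos: [598.6, 329.2, 121.9]
orientation: [1.46, 2.779, 0.006]
ft_force: [0.6, 0.1, -0.3]
width: 40.2
grasp_force: 30.0
t 25.45 at [598.6 329.2 121.9] toolyaw 0.604 q6 -0.12 shift [-1.229  -1.5683  0.0035] turn [ 0.008 -0.001  0.784]
```

```bash
python3 -m jog '-0.1 -0.13 -0.02 0 0 0.2 1;-0.22 -0.28 -0.02 0 0 0.4 1;-0.36 -0.46 -0.02 0 0 0.6 1;-0.5 -0.64 -0.02 0 0 0.78 1;-0.64 -0.82 -0.02 0 0 0.78 1;-0.75 -0.96 -0.02 0 0 0.78 1;-0.75 -0.96 -0.02 0 0 0.78 1' | tail -5
python3 -c "
from h import *
goal(479,-51.2,120,.193)"
```

```text
ee_pos: [521.1, 92.4, 121.6]
orientation: [-1.996, -2.421, 0.007]
ft_force: [-0.3, -0.1, -1.0]
width: 39.8
grasp_force: 30.0
t 26.15 at [521.1  92.4 121.6] toolyaw 0.192 q6 -0.04 shift [-0.6649 -0.3434  0.0099] turn [-0.011  0.001 -0.002]
```

```bash
python3 -m jog '-0.2 -0.1 0 0 0 0 1;-0.42 -0.22 0 0 0 0 1;-0.66 -0.343 0 0 0 0 1;-0.665 -0.343 0 0 0 0 1;-0.665 -0.343 0.1 0 0 0 1;-0.665 -0.343 0.25 0 0 0 1;-0.665 -0.343 0.4 0 0 0 1;-0.665 -0.343 0.46 0 0 0 1' | tail -5
python3 -c "
from h import *
goal(479,-51.2,15.5,.193)"
```

```text
ee_pos: [481.3, -46.6, 28.6]
orientation: [-1.991, -2.425, 0.004]
ft_force: [0.2, 0.2, -1.3]
width: 39.5
grasp_force: 30.0
t 26.95 at [481.3 -46.6  28.6] toolyaw 0.196 q6 -0.32 shift [-0.0203 -0.0154  0.0653] turn [-0.008 -0.003  0.005]
```

```bash
python3 -m jog '-0.01 -0.01 0.03 0 0 0 1;-0.01 -0.01 0.065 0 0 0 1;-0.01 -0.01 0.065 0 0 0 1;-0.01 -0.01 0.065 0 0 0 1;-0.01 -0.01 0.065 0 0 0 1;-0.01 -0.01 0.065 0 0 0 -0.25;-0.01 -0.01 0.065 0 0 0 -0.25;-0.01 -0.01 0.065 0 0 0 -0.25' | tail -5
python3 -m jog '0 0 -0.1 0 0 0 -0.25;0 0 -0.25 0 0 0 -0.25;0 0 -0.5 0 0 0 -0.5;0 0 -0.75 0 0 0 -0.5;0 0 -0.75 0 0 0 -0.5;0 0 -0.75 0 0 0 -0.5' | tail -5
python3 - <<'E'
from h import *
get_image("wrist"); m,T=cam("wrist")
for r in outline_of("square_block","wrist")[:1]:
    v,u=np.nonzero(r["mask"]); P=ray(m,T,(u.mean(),v.mean()),26); x,i=fit(m,T,M["square_block"],r["mask"],P[:2],[.19],6)
    c,s=np.cos(.193),np.sin(.193); d=x[:2]-[567.3,-33.9]; print(x,i,"caddy",d[0]*c+d[1]*s,-d[0]*s+d[1]*c)
goal(395,182,190,.045)
E
```

```text
ee_pos: [481.6, -50.1, 18.8]
orientation: [1.994, 2.427, 0.001]
ft_force: [-0.3, -0.9, 0.3]
width: 54.3
grasp_force: 0.0
ee_pos: [482.0, -50.2, 169.6]
orientation: [1.993, 2.425, 0.003]
ft_force: [0.6, 0.4, -0.9]
width: 65.9
grasp_force: 0.0
[ 4.81232789e+02 -5.11184367e+01  1.90145478e-01] 0.9483181418590663 caddy -87.77178770386303 -0.39070619853695376
t 28.45 at [480.3 -50.  167.4] toolyaw 0.195 q6 -0.32 shift [ 1.2206 -0.1939 -0.112 ] turn [-0.004 -0.001  0.287]
```

Square block placed at caddy (-88,0). Now the gauge.

```bash
python3 -m jog '0.25 -0.05 -0.1 0 0 0.1 -0.5;0.5 -0.1 -0.2 0 0 0.25 -0.5;0.75 -0.15 -0.2 0 0 0.28 0;0.98 -0.19 -0.2 0 0 0.28 0;0.98 -0.19 -0.2 0 0 0.28 0;0.98 -0.19 -0.2 0 0 0.28 0' | tail -5
python3 - <<'E'
from h import *
goal(395,182,210,.045)
get_image("wrist"); m,T=cam("wrist")
for t in("drill_gauge","kerf_block"):
  for r in pinpoint(t,"wrist")[:2]: print(t,round(r["confidence"],2),W(T,r["xyz"]).round(1))
M["drill_gauge"]=[box(-3,3,-45,45,0,66),box(-7,7,-35,35,66,90)]
M["kerf_block"]=[box(-28,28,-45,45,0,36),box(-3,3,-45,45,36,82),box(-7,7,-35,35,82,106)]
g=[r["mask"] for r in outline_of("drill_gauge","wrist")[:1]]; k=[r["mask"] for r in outline_of("kerf_block","wrist")[:1]]
if g: print("gauge",fit(m,T,[box(-3,3,-45,45,36,82),box(-7,7,-35,35,82,106)],g[0],(395,182),[0,.1]))
if g and k: print("both",fit(m,T,M["kerf_block"],g[0]|k[0],(395,182),[0,.1]))
E
```

```text
ee_pos: [404.7, 135.7, 207.0]
orientation: [-2.162, -2.278, 0.005]
ft_force: [0.1, -0.3, 0.8]
width: 44.1
grasp_force: 0.0
t 29.05 at [404.7 135.7 207. ] toolyaw 0.052 q6 0.24 shift [ 0.2339 -0.0363 -0.0152] turn [-0.006  0.002  0.014]
drill_gauge 0.76 [395.8 183.4  18.3]
kerf_block 0.98 [392.  186.1   1.4]
gauge (array([3.96131130e+02, 1.82559022e+02, 3.94218714e-02]), np.float64(0.9296265494435864))
both (array([3.96047866e+02, 1.83132610e+02, 3.85470371e-02]), np.float64(0.9574703084799501))
```

```bash
python3 -m jog '0.2 -0.04 0 0 0 0.015 0;0.234 -0.045 0 0 0 0.015 0;0.234 -0.045 0.1 0 0 0.015 0;0.234 -0.045 0.3 0 0 0.015 0;0.234 -0.045 0.5 0 0 0.015 0;0.234 -0.045 0.6 0 0 0.015 0;0.234 -0.045 0.6 0 0 0.015 0;0.234 -0.045 0.6 0 0 0.015 0' | tail -5
python3 -c "
from h import *
goal(395.7,183,74,.04)"
```

```text
ee_pos: [395.2, 180.5, 88.6]
orientation: [-2.177, -2.265, 0.001]
ft_force: [0.0, 0.8, 0.8]
width: 43.8
grasp_force: 0.0
t 30.1 at [395.2 180.5  88.6] toolyaw 0.04 q6 0.36 shift [0.0124 0.0029 0.073 ] turn [-0.001  0.001 -0.   ]
```

```bash
python3 -m jog '0.012 0.003 0.04 0 0 0 0;0.012 0.003 0.073 0 0 0 0;0.012 0.003 0.073 0 0 0 0;0.012 0.003 0.073 0 0 0 1;0.012 0.003 0.073 0 0 0 1;0.012 0.003 0.073 0 0 0 1;0.012 0.003 0.073 0 0 0 1;0.012 0.003 0.073 0 0 0 1' | tail -5
python3 -m jog '0 0 0 0 0 0 1;0 0 0 0 0 0 1;0 0 -0.04 0 0 0 1;0 0 -0.1 0 0 0 1;0 0 -0.2 0 0 0 1;0 0 -0.3 0 0 0 1;0 0 -0.4 0 0 0 1;0 0 -0.4 0 0 0 1'|tail -5
python3 -m jog '0 0 -0.1 0 0 0 1;0 0 -0.2 0 0 0 1;0 0 -0.2 0 0 0 1'|tail -5
```

```text
ee_pos: [395.4, 183.6, 74.0]
orientation: [2.176, 2.266, 0.0]
ft_force: [0.3, 0.2, 1.2]
width: 13.6
grasp_force: 30.0
ee_pos: [396.7, 184.1, 156.1]
orientation: [2.175, 2.265, 0.007]
ft_force: [0.8, 0.1, -2.0]
width: 13.8
grasp_force: 30.0
ee_pos: [396.4, 184.0, 195.0]
orientation: [2.175, 2.265, 0.005]
ft_force: [0.4, 0.5, -1.1]
width: 13.4
grasp_force: 30.0
```

Gauge held; its lower edge is 58 mm below the TCP. I'll move over the slot and look once before inserting.

```bash
python3 - <<'E'
from h import *
get_image("top"); find("top","caddy",(570,-37),yaws=[.15,.2])
get_image("side"); find("side","caddy",(570,-37),yaws=[.15,.2])
goal(665.4,-14.7,195,.193)
E
```

```text
top caddy 0.87 7421 [567.6 -34.5] yaw 0.189 IoU 0.799
side caddy 0.76 5540 [569.2 -30.5] yaw 0.191 IoU 0.758
t 32.2 at [394.5 183.2 192.5] toolyaw 0.041 q6 0.37 shift [-1.0436  1.3134 -0.0142] turn [-0.004  0.001 -0.291]
```

```bash
python3 -m jog '-0.12 0.15 -0.02 0 0 -0.1 1;-0.24 0.3 -0.02 0 0 -0.2 1;-0.36 0.47 -0.02 0 0 -0.29 1;-0.48 0.64 -0.02 0 0 -0.29 1;-0.6 0.8 -0.02 0 0 -0.29 1;-0.74 0.95 -0.02 0 0 -0.29 1;-0.74 0.95 -0.02 0 0 -0.29 1' | tail -5
python3 -c "
from h import *
goal(665.4,-14.7,190,.193)"
```

```text
ee_pos: [594.2, 40.5, 196.2]
orientation: [2.001, 2.421, -0.0]
ft_force: [0.1, 0.4, -1.9]
width: 14.0
grasp_force: 30.0
t 32.9 at [594.2  40.5 196.2] toolyaw 0.19 q6 -0.14 shift [-0.3383  0.2977  0.0315] turn [ 0.001  0.002 -0.007]
```

```bash
python3 -m jog '-0.15 0.15 0 0 0 -0.007 1;-0.3 0.28 0.03 0 0 -0.007 1;-0.338 0.298 0.03 0 0 -0.007 1;-0.338 0.298 0.03 0 0 -0.007 1;-0.338 0.298 0.03 0 0 -0.007 1;-0.338 0.298 0.03 0 0 -0.007 1;-0.338 0.298 0.03 0 0 -0.007 1' | tail -5
python3 - <<'E'
from h import *
m,T=cam("wrist"); o=get_obs(); im=get_image("wrist")
c,s=np.cos(.193),np.sin(.193); C=lambda x,y,z: px(m,T,[567.3+x*c-y*s,-33.9+x*s+y*c,z])
S=4; x0,y0,x1,y1=230,100,420,240
v=cv2.resize(im[y0:y1,x0:x1,::-1],None,fx=S,fy=S,interpolation=cv2.INTER_CUBIC)
q=lambda p: tuple(np.round((p-[x0,y0]+.5)*S).astype(int).tolist())
for x in(86,114): cv2.line(v,q(C(x,33,60)),q(C(x,74,60)),(255,255,0),1)
for x in(94,106): cv2.line(v,q(C(x,33,46)),q(C(x,74,46)),(0,255,0),1)
for a in ((-150,80),(150,80)): print(a,C(*a,32).round(1))
cv2.line(v,q(C(0,80,32)),q(C(150,80,32)),(255,0,255),1); cv2.line(v,q(C(150,80,32)),q(C(150,0,32)),(255,0,255),1)
cv2.imwrite("pics/w8.png",v); goal(665.4,-14.7,190,.193)
E
```

```text
ee_pos: [661.9, -10.6, 192.1]
orientation: [-1.992, -2.429, 0.0]
ft_force: [0.3, 0.6, -2.4]
width: 13.5
grasp_force: 30.0
(-150, 80) [ 77.1 101.5]
(150, 80) [377.3 103.1]
t 33.65 at [662.1 -10.7 192.2] toolyaw 0.197 q6 -0.23 shift [-0.023   0.0124  0.011 ] turn [ 0.    -0.     0.008]
```

View pics/w8.png

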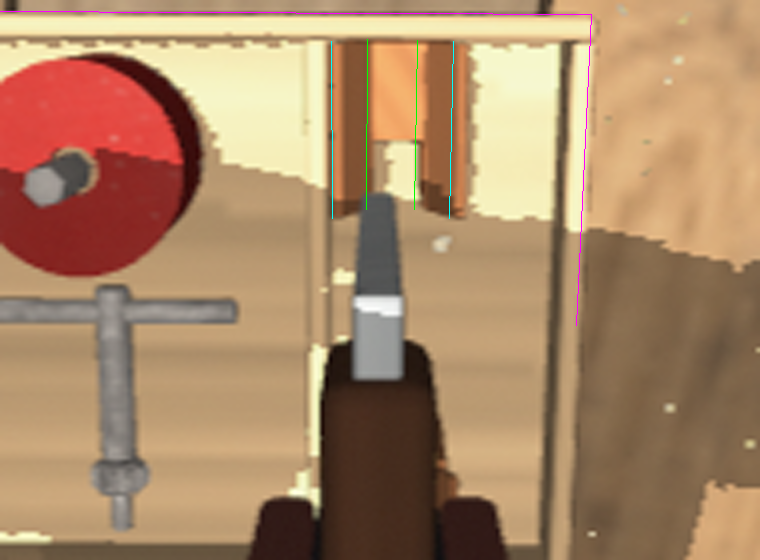

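The last picture shows the plate edge-on at column 378 of the crop and the slot centre at about column 398, with the caddy overlay matching. That means about 4.7 mm more along tool y and -4.6 mm along tool x. I'll align, then descend in steps.

```bash
python3 -m jog '-0.023 0.023 0 0 0 0.008 1;-0.023 0.023 0.1 0 0 0.008 1;-0.023 0.023 0.2 0 0 0.008 1;-0.023 0.023 0.3 0 0 0.008 1;-0.023 0.023 0.35 0 0 0.008 1;-0.023 0.023 0.35 0 0 0.008 1;-0.023 0.023 0.35 0 0 0.008 1' | tail -5
python3 -m jog '0 0 0.03 0 0 0 1;0 0 0.06 0 0 0 1;0 0 0.09 0 0 0 1;0 0 0.12 0 0 0 1;0 0 0.12 0 0 0 1;0 0 0.12 0 0 0 1' | tail -5
python3 -c "
from h import *
goal(666.5,-14.7,64,.193)"
```

```text
ee_pos: [668.6, -15.2, 122.5]
orientation: [1.998, 2.424, 0.001]
ft_force: [0.1, -0.7, -1.1]
width: 13.8
grasp_force: 30.0
ee_pos: [667.9, -15.2, 97.6]
orientation: [-1.998, -2.424, 0.0]
ft_force: [0.3, -0.9, -1.9]
width: 13.7
grasp_force: 30.0
t 34.95 at [667.9 -15.2  97.6] toolyaw 0.192 q6 -0.23 shift [ 0.0036 -0.0064  0.168 ] turn [-0.001 -0.    -0.002]
```

No contact force, and the plate is already in the throat. Continuing down.

```bash
python3 -m jog '0 0 0.03 0 0 0 1;0 0 0.06 0 0 0 1;0 0 0.09 0 0 0 1;0 0 0.12 0 0 0 1;0 0 0.14 0 0 0 1;0 0 0.155 0 0 0 1;0 0 0.16 0 0 0 1;0 0 0.16 0 0 0 1' | tail -5
python3 -m jog '0 0 0.005 0 0 0 1;0 0 0.01 0 0 0 1;0 0 0.01 0 0 0 1;0 0 0.01 0 0 0 1'|tail -5
```

```text
ee_pos: [668.0, -15.1, 65.8]
orientation: [-1.998, -2.424, 0.0]
ft_force: [-0.1, -0.1, -1.1]
width: 13.7
grasp_force: 30.0
ee_pos: [668.3, -15.2, 64.1]
orientation: [1.998, 2.424, 0.001]
ft_force: [0.7, 0.6, -0.8]
width: 13.7
grasp_force: 30.0
```

```bash
python3 -m jog '0 0 0.005 0 0 0 1;0 0 0.008 0 0 0 1;0 0 0.008 0 0 0 1;0 0 0.008 0 0 0 0.4;0 0 0.008 0 0 0 0.4;0 0 0.008 0 0 0 0.4;0 0 0.008 0 0 0 0.4'|tail -5
python3 -m jog '0 0 -0.1 0 0 0 0.4;0 0 -0.25 0 0 0 0.4;0 0 -0.5 0 0 0 0.4;0 0 -0.7 0 0 0 0.4;0 0 -0.7 0 0 0 0.4;0 0 -0.7 0 0 0 0.4'|tail -5
python3 - <<'E'
from h import *
c,s=np.cos(.193),np.sin(.193)
def cf(P): d=np.array(P[:2])-[567.3,-33.9]; return np.round([d[0]*c+d[1]*s,-d[0]*s+d[1]*c,P[2]],1)
for cm in("wrist","side","top"):
    get_image(cm); m,T=cam(cm)
    for t in("drill_gauge","hole_saw","chuck_key","square_block","flat_block","sanding_block"):
        for r in pinpoint(t,cm)[:2]: P=W(T,r["xyz"]); print(cm,t,round(r["confidence"],2),P.round(0),"caddy",cf(P))
m,T=cam("wrist"); get_image("wrist")
for r in outline_of("drill_gauge","wrist")[:1]:
    for z in(6,10,16,26): x,i=fit(m,T,[box(-3,3,-45,45,0,66),box(-7,7,-35,35,66,90)],r["mask"],(666,-15),[.19],z); print("gauge z",z,x.round(2),cf([*x[:2],0]),round(i,3))
E
```

```text
ee_pos: [667.9, -15.2, 62.0]
orientation: [-1.998, -2.424, 0.0]
ft_force: [0.2, -0.3, 0.4]
width: 26.4
grasp_force: 0.0
ee_pos: [668.4, -15.2, 203.2]
orientation: [1.997, 2.423, 0.002]
ft_force: [-1.5, 0.0, -0.8]
width: 26.5
grasp_force: 0.0
wrist drill_gauge 0.57 [668. -14.   6.] caddy [102.6  -0.    5.9]
wrist hole_saw 0.77 [578.  16.   5.] caddy [20.3 47.   4.7]
wrist chuck_key 0.82 [594. -60.   2.] caddy [ 21.3 -31.2   2.3]
wrist square_block 0.56 [482. -50.  11.] caddy [-86.8   0.8  11.1]
wrist sanding_block 0.46 [597. -61.   4.] caddy [ 24.  -31.9   3.8]
side drill_gauge 0.85 [669. -12.   8.] caddy [103.7   2.4   8.4]
side hole_saw 0.95 [423. 523.  -2.] caddy [-34.6 573.8  -1.5]
side hole_saw 0.81 [581.  14.   7.] caddy [22.2 44.5  7.3]
side chuck_key 0.71 [593. -56.   5.] caddy [ 20.6 -26.3   5.4]
side square_block 0.62 [487. -51.   6.] caddy [-82.3  -1.5   6.2]
side flat_block 0.7 [440. 321.   2.] caddy [-56.5 372.7   1.6]
side sanding_block 0.8 [525. 205.   5.] caddy [  4.1 242.5   4.9]
top drill_gauge 0.62 [669. -17.   0.] caddy [102.9  -3.    0.4]
top hole_saw 0.83 [583.   9.   3.] caddy [23.6 39.6  3.1]
top hole_saw 0.61 [425. 521.  -3.] caddy [-33.  571.5  -2.7]
top chuck_key 0.51 [596. -57.   5.] caddy [ 23.4 -28.2   4.5]
top square_block 0.81 [477. -51.   5.] caddy [-91.6   0.8   4.5]
top flat_block 0.7 [437. 317.  -0.] caddy [-6.010e+01  3.698e+02 -3.000e-01]
top sanding_block 0.56 [524. 195.  -0.] caddy [  1.7 232.9  -0.4]
gauge z 6 [ 6.6882e+02 -1.5910e+01  1.9000e-01] [103.1  -1.8   0. ] 0.87
gauge z 10 [ 6.6884e+02 -1.5900e+01  1.9000e-01] [103.1  -1.8   0. ] 0.862
gauge z 16 [ 6.6863e+02 -1.4480e+01  1.9000e-01] [103.2  -0.4   0. ] 0.848
gauge z 26 [ 6.6807e+02 -1.2720e+01  1.9000e-01] [103.    1.5   0. ] 0.815
```

All the packed things are in place and released, and the flat and sanding blocks are where they started.

```bash
python3 -m jog '0 0 0 0 0 0 0.4;0 0 0 0 0 0 0.4;0 0 0 0 0 0 0.4' | tail -2; python3 -c "
from workcell import *
print(close_job())"
```

```text
width: 26.3
grasp_force: 0.0
the job is handed in; nothing more can be done
None
```

I handed the job in at about 36 s. On the final camera check, the gauge was seated in the guides, the hole saw and chuck key were in the middle bay, the square block was in the open bay, and the flat and sanding blocks were where they started. The hand-in returned no verdict.

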